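# Set up a covered and open seedling comparison on the grow unit

### The arm

A 6-joint arm with a two-finger parallel gripper is mounted at the origin on the work surface. World frame = base frame: x ahead of the robot, y to its left, z up, the work surface at z = 0. Lengths are in m, angles in rad, forces in N, time in s.
With the tool pointing down it reaches from about 0.3 to 0.875 m from the base axis. Payload 6.4 kg.
Tool frame: the origin (TCP) lies where the fingers leave the gripper's body, on its centre line; the fingertips stand 73 mm ahead of it and the grasp point (between the pads) lies 54 mm ahead of it; z points along the fingers, y is the line along which they close (so a half turn about z gives the same grasp; the last joint's range is limited). The gripper opens to 85 mm and grips with 20 to 120 N. Pads are 22 mm wide; open, the fingers measure 114 mm over their backs; the gripper's body (76 mm by 85 mm) begins 54 mm behind the grasp point. The pads swing forward as they close: fully open they stand 13 mm farther back than shut.
Start: joints at [-1.518, 0.181, 1.607, -0, 1.354, -0.206], TCP at [0.147, -0.556, 0.304] pointing down, gripper open.
Joint ranges: [-2.99, 2.99], [-0.89, 2.07], [0.3, 2.58], [-1.14, 4.28], [0, 2.63], [-3.12, 3.12]. Speed limits (rad/s): [2.57, 2.57, 3.01, 3.14, 3.14, 3.14].

### API

Orientations are given as a unit quaternion [w, x, y, z].
In Python, from bench import ctrl gives the robot as it stands.
- The arm moves only by the tool carry_out, never from a script. Its argument "steps" is one flat list of numbers, 7 for each row, row after row: the shift along the tool's x, y, z in m, then the turn, a rotation vector about the tool's x, y, z in rad, then the opening, from 0 (shut) to 1 (fully open). In form: [dx, dy, dz, wx, wy, wz, claw, dx, dy, dz, wx, wy, wz, claw, ...]. A call has 1 to 20 rows; each row is the pose to reach, as a shift and turn from the pose commanded when the call began, along the tool's axes at that moment; what a row does not reach only later rows make up. A row lasts 1/10 s, in which the tool goes at most 50 mm and 8.59 degrees, less where a joint would pass 70% of its speed; a pose out of reach is approached as far as the arm can. A call with a gripper value outside its range is refused whole. The fingers move at their own pace and stop on an object; the grip force is fixed at half the most. Time passes only in rows, so rows that repeat a pose let the fingers close. It gives the time, the measured TCP pose, the force, the opening and the grip force at its end, in the units of the state.
- ctrl.get_obs(): the state, without advancing time (a new reading comes with each control period).
- ctrl.camera(name): name is "scene" or "top" or "wrist"; returns the picture (400x640x3 uint8, red, green, blue); there is no depth.
- ctrl.camera_params(name): a dict with "vertical_fov" (degrees; the focal length in pixels is half the picture's height over the tangent of half this angle, whatever the lens; pixels are square), "cx", "cy" (the principal point, pixels), "k1" (the pictures are not rectified: a ray, as slopes to the right and down, at radius r is drawn at 1 + k1 r^2 times it, then the intrinsics apply), "cam_to_world" (4x4, takes a point from camera to world coordinates); the wrist camera has in their place "hand_eye" (4x4, takes a point from camera to tool coordinates, whose origin is the TCP and whose axes are the flange's). Camera axes: x right, y down, z forward; pixel columns grow to the right and rows downward; lengths in m; the calibration is good to about 2 mm. A picture is of the moment at which its call begins: read the wrist's pose just before it. camera_params takes no time and is no camera call.
- ctrl.hand_in(): hands the job in; it is judged then, once.
The state is a dict: "time_s": time; "q": joint angles; "dq": joint speeds; "joint_efforts": joint torques, N m; "eef_pos": TCP position; "eef_rot": TCP orientation; "wrist_force": force on the tool from outside, world axes, zero at the start; "torque": the same for the moment, N m; "opening": opening from 0.0 (shut) to 1.0 (fully open); "grasp_force": force on a finger pad.
Only numpy, scipy, OpenCV 4.12 (cv2) and the standard library are available. Lean on these libraries where they do the work, as an engineer would, in place of code of your own. Each camera call takes 0.05 s, during which the arm holds its last target. There are 200 camera calls.

### The job

Set up the seedling comparison on the deck of the grow unit: put each clear cover on the sown pot of its own shape so that it sits fully down on the rim, stand the open seedling pot on the deck midway between the two covered pots, and stand the growth scale on the deck close behind the seedling pot (on its side away from the robot), centred on it and squarely, with its ruled face towards the pot and the front of the unit. Keep the seedling pot and the scale upright and leave the bottle, the beaker and the pile of cups as they are.

Things in the scene. Friction and masses are not known exactly. Their poses are not given: they have to be found in the camera images.
- grow_base: base of a table-top grow unit, hood off: fixed white box 240 mm (its x) by 340 mm (its y), 70 mm high; the flat top is the deck. Its front, a long side with a dark touch panel and vents, faces the robot (its -x); +x is behind, +y left. Origin: centre of the underside; deck at z = 70 mm.
- square_pot: black sown square pot, sunk in the deck, fixed: 28 mm above the deck, rim 62 mm square and 5 mm high, grey collar 74 mm square, 3 mm high, at its foot; tiny sprouts. Origin: on the deck under its centre; x, y parallel to its sides and to the base's. The round pot's centre is 200 mm away along its y (either pot may be the left one).
- round_pot: black sown round pot, sunk in the deck, fixed: 28 mm above the deck, rim 62 mm in diameter and 5 mm high, grey collar 74 mm in diameter, 3 mm high, at its foot; tiny sprouts. Origin: on the deck under its centre.
- round_cover: loose clear cover, 78 mm in diameter, 70 g, right way up. Its skirt, 8 mm deep, 71 mm inside, goes around the round pot's rim and its seat (z = 8 mm) rests on it; fully down, its origin is 20 mm above the pot's. Dome up to z = 37 mm, then a white round knob 19 mm in diameter up to z = 60 mm: grip it there. Origin: centre of the underside.
- square_cover: loose clear cover, 79 mm square, 80 g, right way up. Its skirt, 8 mm deep, 72 mm square inside, goes around the square pot's rim (turn it parallel to the pot) and its seat (z = 8 mm) rests on it; fully down, its origin is 20 mm above the pot's. Flat top at z = 37 mm, then a white square knob 19 mm wide up to z = 60 mm: grip it there. Origin: centre of the underside; x, y along its sides.
- seedling_pot: loose open seedling pot: translucent white round cup, 40 mm in diameter at the foot, 42 mm below its 45 mm rim (rim from z = 50 to 58 mm), 58 mm high, 90 g, with a dark band of soil and a small green seedling that rises to about z = 90 mm (soft, offers no resistance). Origin: centre of the underside, z up.
- growth_scale: loose growth scale, 150 g: upright white plate 50 mm wide (its y), 10 mm thick (its x), top at z = 100 mm, on an aluminium foot 44 mm (x) by 60 mm (y), 8 mm high. Black ruled lines on the face to its -x (at the start roughly towards the robot); a small metal rib, up to z = 46 mm, behind the plate. Grip the plate across its thickness, above the rib. Origin: centre of the foot's underside.
- nutrient_bottle: bystander: white bottle with black cap, 64 mm in diameter, 170 mm high, loose. Origin: centre of the underside.
- cup_stack: bystander: pile of four empty cups upside down, 47 mm in diameter, 88 mm high, loose. Origin: centre of the underside.
- measuring_beaker: bystander: clear open beaker, 70 mm in diameter, 85 mm high, loose. Origin: centre of the underside.
Mind the look-alikes: they are no part of the job. Leave any purple look-alike of the seedling_pot alone.

How it is judged:
At the end, for the whole second after the job is handed in: Covers down on their pots (8 mm, 0.06 rad, origin 16-23.5 mm above the pot's). Seedling pot upright on the deck, under 115 mm from each pot, 15 mm from their line. Scale upright on the deck, face to front (0.2 rad), centre 35-100 mm behind the seedling pot's, 15 mm sideways. All at rest (horizontal distance between round_cover and round_pot below 0.008 m and z of round_cover in the frame of round_pot between 0.016 and 0.0235 m and angle between each of round_cover, square_cover's own z axis and vertical below 0.06 rad and horizontal distance between square_cover and square_pot below 0.008 m and z of square_cover in the frame of square_pot between 0.016 and 0.0235 m and horizontal distance between seedling_pot and square_pot below 0.115 m and horizontal distance between seedling_pot and round_pot below 0.115 m and x of seedling_pot in the frame of square_pot between -0.015 and 0.015 m and z of seedling_pot in the frame of square_pot between -0.004 and 0.004 m and angle between each of seedling_pot, growth_scale's own z axis and vertical below 0.08 rad and x of seedling_pot in the frame of growth_scale between -0.1 and -0.035 m and y of seedling_pot in the frame of growth_scale between -0.015 and 0.015 m and angle between the x axis of growth_scale and the x axis of grow_base, either way round below 0.2 rad and x of growth_scale in the frame of square_pot above 0.03 m and z of growth_scale in the frame of grow_base between 0.066 and 0.074 m and linear speed of each of round_cover, square_cover, seedling_pot, growth_scale below 0.02 m/s); the robot touches nothing.
It fails at once if the seedling pot is tipped over (angle between seedling_pot's own z axis and vertical above 0.6 rad).
It fails at once if the growth scale is tipped over (angle between growth_scale's own z axis and vertical above 0.6 rad).
It fails at once if the nutrient bottle is shifted or knocked over (distance of nutrient_bottle from where it was at the start of the episode above 0.03 m).
It fails at once if the pile of cups is shifted or knocked over (distance of cup_stack from where it was at the start of the episode above 0.03 m).
It fails at once if the beaker is shifted or knocked over (distance of measuring_beaker from where it was at the start of the episode above 0.03 m).
It also fails if it takes over 106 s, if anything falls off the work surface, if the arm or the gripper's body presses on something with over 40 N, if the wrist force passes 120 N, or if a joint passes its speed limit or range.

## Working session

There is one attempt and no reset: what is moved stays moved. The work goes in short steps, Python scripts to look and compute and a tool call to move; the robot and the scene stay as the last step left them, time stands still between calls to the robot, and variables do not carry over. Pictures are saved under pics/ and viewed, at most 14 in all, crops included, and the job is handed in when it is done.

Besides the shell and the picture viewer there is one more tool, called after "Emit:" as a command line: name --argument value ..., lists and objects as JSON in quotes. carry_out: Moves the arm, as the interface text tells. Its arguments: {"type":"object","properties":{"steps":{"type":"array"}},"required":["steps"]}

```bash
mkdir -p pics; ls; cat > h.py <<'E'
import numpy as np, cv2
from scipy.spatial.transform import Rotation as R
from bench import ctrl
def K(p):
    f=200/np.tan(np.radians(p["vertical_fov"])/2); return f,p["cx"],p["cy"],p["k1"]
def rot(o): 
    w,x,y,z=o["eef_rot"]; return R.from_quat([x,y,z,w])
def c2w(name,o=None):
    p=ctrl.camera_params(name)
    if name!="wrist": return np.array(p["cam_to_world"])
    T=np.eye(4); T[:3,:3]=rot(o).as_matrix(); T[:3,3]=o["eef_pos"]
    return T@np.array(p["hand_eye"])
def ray(name,uv,o=None):
    f,cx,cy,k=K(ctrl.camera_params(name)); uv=np.atleast_2d(uv).astype(float)
    d=(uv-[cx,cy])/f; s=d.copy()
    for _ in range(20): s=d/(1+k*(s**2).sum(1,keepdims=True))
    T=c2w(name,o); D=np.c_[s,np.ones(len(s))]@T[:3,:3].T
    return T[:3,3],D
def onz(name,uv,z,o=None):
    c,D=ray(name,uv,o); return c+D*((z-c[2])/D[:,2:3])
def proj(name,P,o=None):
    f,cx,cy,k=K(ctrl.camera_params(name)); T=np.linalg.inv(c2w(name,o))
    q=np.atleast_2d(P)@T[:3,:3].T+T[:3,3]; s=q[:,:2]/q[:,2:]
    return s*(1+k*(s**2).sum(1,keepdims=True))*f+[cx,cy]
def snap(name,fn):
    o=ctrl.get_obs(); im=np.ascontiguousarray(ctrl.camera(name)[:,:,::-1]); cv2.imwrite("pics/"+fn+".png",im)
    np.save("pics/"+fn+".npy",np.r_[o["eef_pos"],o["eef_rot"]]); return im,o
E
python3 - <<'E'
from h import *
snap("scene","s0");snap("top","t0");o=snap("wrist","w0")[1]
for n in("scene","top"):
    p=ctrl.camera_params(n);print(n,K(p),np.round(c2w(n),3).tolist())
p=ctrl.camera_params("wrist");print(K(p),np.round(p["hand_eye"],3).tolist());print(o)
E
```

```text
pics
scene (np.float64(398.38853553590303), 318.5268935209029, 200.19597000822316, -0.012208328049702306) [[0.746, 0.474, -0.467, 1.168], [0.666, -0.541, 0.514, -0.592], [-0.009, -0.694, -0.72, 1.041], [0.0, 0.0, 0.0, 1.0]]
top (np.float64(382.2656124848949), 324.5432397898955, 207.73760871842987, -0.020656556527367035) [[0.015, -0.997, 0.076, 0.461], [-1.0, -0.014, 0.004, 0.054], [-0.003, -0.076, -0.997, 1.248], [0.0, 0.0, 0.0, 1.0]]
(np.float64(321.41079025097247), 320.9558303320938, 202.79728223006677, -0.03910442855151501) [[0.001, -0.959, -0.283, 0.071], [1.0, 0.001, 0.001, 0.001], [-0.001, -0.283, 0.959, -0.07], [0.0, 0.0, 0.0, 1.0]]
{'time_s': 0.1, 'q': array([-1.51830300e+00,  1.81468849e-01,  1.60790118e+00,  8.32633757e-06,
        1.35378372e+00, -2.06287000e-01]), 'dq': array([ 4.23239539e-04, -8.01757234e-04, -2.70340579e-03,  4.13056010e-04,
        9.78772771e-05, -3.15711281e-04]), 'joint_efforts': array([ 1.14388346e-03, -4.45875514e+01, -3.52235305e+01, -2.70664505e-04,
        4.14596696e-03,  4.93743840e-06]), 'eef_pos': array([ 0.14714941, -0.555463  ,  0.30307626]), 'eef_rot': array([-7.77930299e-04,  9.91640579e-01,  1.29028499e-01,  6.40154337e-05]), 'wrist_force': array([-1.0494089 ,  0.63204053,  0.31204833]), 'torque': array([ 0.00923434, -0.0048791 , -0.03467457]), 'grasp_force': 0.0, 'opening': 0.9988031906554378}
```

View pics/s0.png

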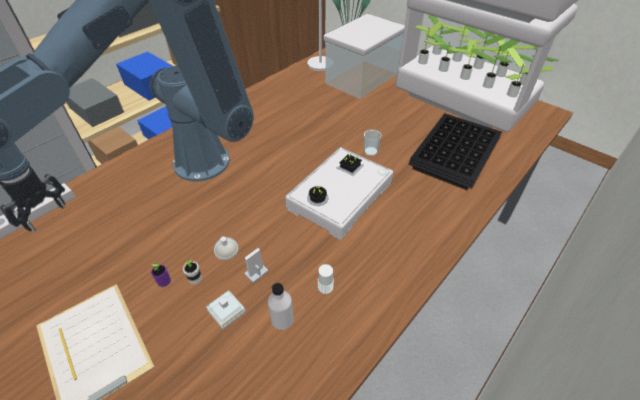

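View pics/t0.png

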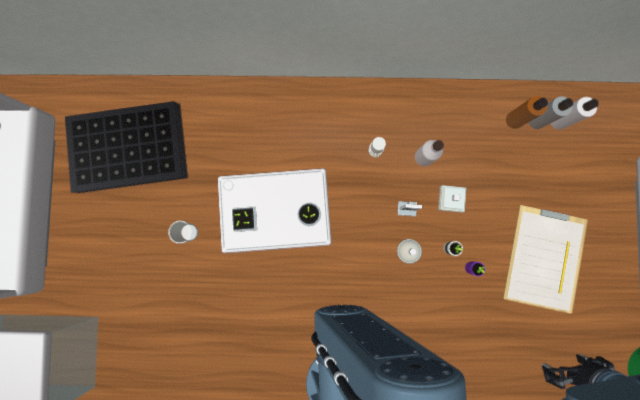

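Scene: the sown pots stand on the white deck (square pot at top-view (244,218), round at (308,214)). The loose things are the round cover (409,251), square cover (453,197), scale (409,207), seedling pot (455,248) and its purple look-alike (475,268). Next come coarse positions from the top view.

```bash
python3 - <<'E'
from h import *
im=cv2.imread("pics/t0.png")
hsv=cv2.cvtColor(im,cv2.COLOR_BGR2HSV)
m=((hsv[...,1]<45)&(hsv[...,2]>150)).astype(np.uint8)
roi=np.zeros_like(m);roi[160:262,205:340]=1
cs,_=cv2.findContours(m*roi,cv2.RETR_EXTERNAL,cv2.CHAIN_APPROX_NONE)
c=max(cs,key=cv2.contourArea);r=cv2.minAreaRect(c);b=cv2.boxPoints(r)
P=onz("top",b,.07);print("deck",np.round(P,3).tolist(),[np.linalg.norm(P[i]-P[i-1]).round(3) for i in range(4)],P.mean(0).round(3))
dk=((hsv[...,2]<80)).astype(np.uint8);
ps=[]
for x0,x1 in((225,270),(285,325)):
    q=np.zeros_like(m);q[195:240,x0:x1]=1
    cs,_=cv2.findContours(dk*q,cv2.RETR_EXTERNAL,cv2.CHAIN_APPROX_NONE);c=max(cs,key=cv2.contourArea)
    (u,v),(w,h),a=cv2.minAreaRect(c);p=onz("top",[u,v],.095)[0];ps.append(p);print("pot",u,v,w,h,a,p.round(3))
print(np.linalg.norm(ps[0]-ps[1]),np.degrees(np.arctan2(-(ps[0]-ps[1])[0],(ps[0]-ps[1])[1])))
for n,uv,z in(("rc",(412,251),.055),("sc",(454,196),.05),("seed",(454,248),.058),("scale plate top",(412,206),.1),("purple",(475,268),.058),("bottle cap",(437,146),.165),("cups",(379,144),.088),("beaker",(182,231),.04)):
    print(n,onz("top",[uv],z)[0].round(3))
cr=cv2.resize(im[120:300,340:520],None,fx=4,fy=4,interpolation=cv2.INTER_CUBIC)[:600];cv2.imwrite("pics/t0c.png",cr)
E
```

```text
deck [[0.645, 0.399, 0.07], [0.675, 0.059, 0.07], [0.437, 0.038, 0.07], [0.408, 0.373, 0.07]] [np.float64(0.239), np.float64(0.341), np.float64(0.238), np.float64(0.336)] [0.541 0.217 0.07 ]
pot 243.0323486328125 218.4205780029297 19.250822067260742 19.480911254882812 85.60128784179688 [0.513 0.305 0.095]
pot 308.5000305175781 213.50003051757812 18.384775161743164 18.384775161743164 45.0 [0.531 0.107 0.095]
0.19846395039626294 5.132591837905121
rc [ 0.421 -0.214  0.055]
sc [ 0.595 -0.349  0.05 ]
seed [ 0.432 -0.344  0.058]
scale plate top [ 0.557 -0.205  0.1  ]
purple [ 0.371 -0.409  0.058]
bottle cap [ 0.726 -0.263  0.165]
cups [ 0.749 -0.106  0.088]
beaker [0.473 0.509 0.04 ]
```

View pics/t0c.png

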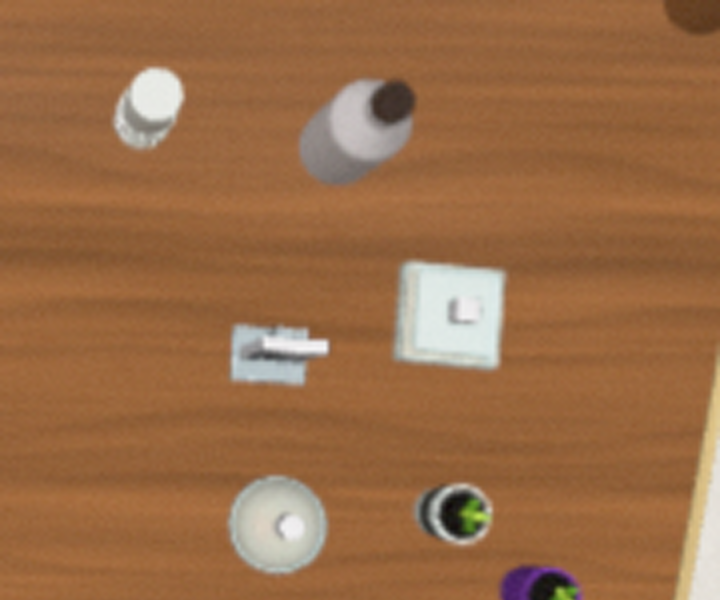

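Deck measures 0.239 × 0.338 m, the pots are 0.198 m apart and the yaw is about 5°, all as they must be. In the crop, square knob (466,308), round knob (291,526), seedling rim (457,513), scale plate top (296,346). I'm moving above the loose things to look from near.

Emit:
carry_out --steps '[0.427,-0.234,-0.077,0,0,-1.312,1,0.427,-0.234,-0.077,0,0,-1.312,1,0.427,-0.234,-0.077,0,0,-1.312,1,0.427,-0.234,-0.077,0,0,-1.312,1,0.427,-0.234,-0.077,0,0,-1.312,1,0.427,-0.234,-0.077,0,0,-1.312,1,0.427,-0.234,-0.077,0,0,-1.312,1,0.427,-0.234,-0.077,0,0,-1.312,1,0.427,-0.234,-0.077,0,0,-1.312,1,0.427,-0.234,-0.077,0,0,-1.312,1,0.427,-0.234,-0.077,0,0,-1.312,1,0.427,-0.234,-0.077,0,0,-1.312,1,0.427,-0.234,-0.077,0,0,-1.312,1,0.427,-0.234,-0.077,0,0,-1.312,1]'

```text
time_s: 1.55
eef_pos: [0.4992, -0.2213, 0.3805]
eef_rot: [-0.0, 0.708, 0.706, -0.0]
wrist_force: [-0.2, 0.1, -0.3]
opening: 0.999
grasp_force: 0.0
```

```bash
python3 - <<'E'
from h import *
im,o=snap("wrist","w1");print(o["eef_pos"],rot(o).as_matrix().round(3).tolist(),o["time_s"],o["q"].round(2))
E
```

```text
[ 0.49923932 -0.22129003  0.38047051] [[0.002, 1.0, -0.001], [1.0, -0.002, 0.0], [0.0, -0.001, -1.0]] 1.55 [-0.63  0.06  1.58 -0.    1.5  -0.63]
```

View pics/w1.png

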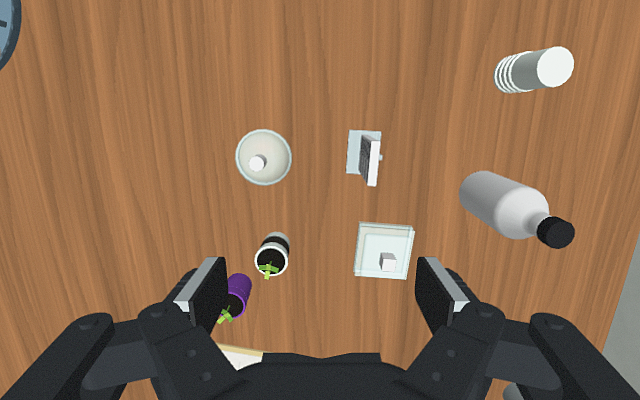

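The wrist view shows round cover (264,157, knob 258,163), scale (365,158, plate top ~(374,160)), square cover (385,250, knob 388,261), seedling rim (271,260) and purple pot (235,295). Measuring these by masks now.

```bash
python3 - <<'E'
from h import *
im=cv2.imread("pics/w1.png");a=np.load("pics/w1.npy");o=dict(eef_pos=a[:3],eef_rot=a[3:])
hsv=cv2.cvtColor(im,cv2.COLOR_BGR2HSV);nw=(hsv[...,1]<110).astype(np.uint8);br=((hsv[...,2]>215)&(hsv[...,1]<15)).astype(np.uint8)
def big(m,x0,x1,y0,y1):
    q=np.zeros_like(m);q[y0:y1,x0:x1]=m[y0:y1,x0:x1]
    return max(cv2.findContours(q,cv2.RETR_EXTERNAL,cv2.CHAIN_APPROX_NONE)[0],key=cv2.contourArea)
W=lambda uv,z:onz("wrist",uv,z,o).round(4)
c=big(nw,230,298,120,192);P=onz("wrist",c[:,0],.004,o);(p,r)=cv2.minEnclosingCircle(P[:,:2].astype(np.float32));print("rc outline",np.round(p,4),r)
def knob(n,*b):
    c=big(br,*b);m=cv2.moments(c);uv=[m["m10"]/m["m00"],m["m01"]/m["m00"]];print(n,cv2.contourArea(c),np.round(uv,1),W(uv,.06)[0])
knob("rk",245,270,150,175);knob("sk",376,400,248,275)
c=big(nw,345,416,212,288);r=cv2.minAreaRect(c);print("sc outline",r,W(cv2.boxPoints(r),.004).tolist())
c=big(nw,248,292,228,272);print("seed nw",cv2.boundingRect(c))
c=big(nw,340,390,120,195);print("scale",cv2.boundingRect(c))
cv2.imwrite("pics/w1c.png",cv2.resize(im[120:290,230:420],None,fx=4,fy=3.5,interpolation=cv2.INTER_CUBIC))
E
```

```text
rc outline [ 0.4178 -0.2166] 0.04096250608563423
rk 308.0 [252.8 161.5] [ 0.4152 -0.2129  0.06  ]
sk 320.0 [388.9 259.5] [ 0.5898 -0.3451  0.06  ]
sc outline ((383.6724548339844, 250.43106079101562), (59.377525329589844, 55.557430267333984), 4.763641834259033) [[0.5465, -0.4007, 0.004], [0.5508, -0.3092, 0.004], [0.6391, -0.3172, 0.004], [0.6398, -0.4098, 0.004]]
seed nw (254, 231, 36, 41)
scale (345, 129, 38, 58)
```

View pics/w1c.png

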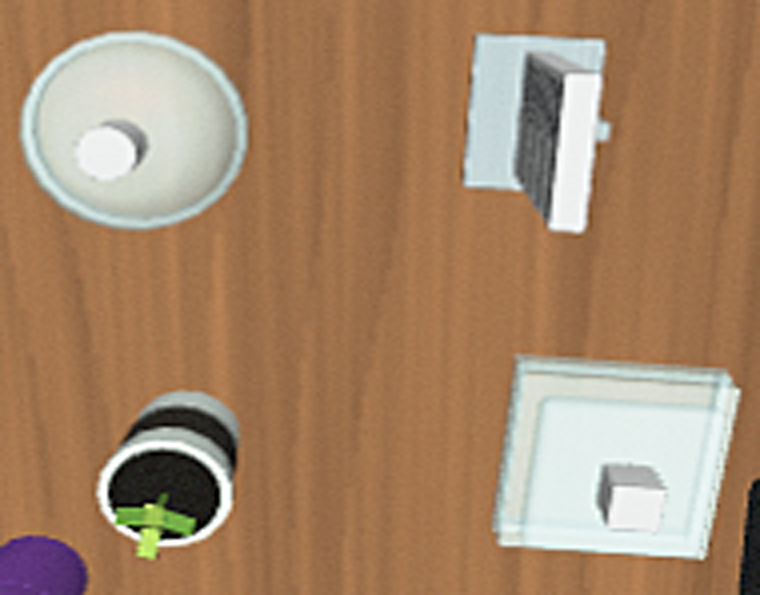

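```bash
python3 - <<'E'
from h import *
a=np.load("pics/w1.npy");o=dict(eef_pos=a[:3],eef_rot=a[3:])
for n,xy,z,t in(("rk",(107,153),.06,(291,526)),("sk",(636,507),.06,(466,308)),("seed",(166,492),.058,(457,513)),("plate",(576,150),.1,(296,346))):
    uv=[230+xy[0]/4-.4,120+xy[1]/3.5-.4];tv=[340+t[0]/4-.4,120+t[1]/4-.4]
    c1,d1=ray("wrist",uv,o);c2,d2=ray("top",tv);d1=d1[0];d2=d2[0]
    s=np.linalg.lstsq(np.c_[d1,-d2],c2-c1,rcond=None)[0];A=c1+d1*s[0];B=c2+d2*s[1]
    print(n,onz("wrist",uv,z,o)[0].round(4),onz("top",tv,z)[0].round(4),"tri",((A+B)/2).round(4),np.linalg.norm(A-B).round(4))
E
```

```text
rk [ 0.4195 -0.2152  0.06  ] [ 0.4209 -0.2144  0.06  ] tri [ 0.421  -0.2136  0.0662] 0.0012
sk [ 0.5898 -0.3525  0.06  ] [ 0.5923 -0.3519  0.06  ] tri [ 0.5919 -0.3543  0.0551] 0.0024
seed [ 0.4313 -0.3469  0.058 ] [ 0.4326 -0.3438  0.058 ] tri [ 0.4333 -0.3396  0.0719] 0.0011
plate [ 0.5565 -0.2077  0.1   ] [ 0.5572 -0.2095  0.1   ] tri [ 0.5561 -0.2075  0.1057] 0.0018
```

Both views agree to about 2 mm. I pick the seedling pot at (0.4315, -0.346) first, closing along world x.

Emit:
carry_out --steps '[-0.125,-0.068,0.13,0,0,0,1,-0.125,-0.068,0.13,0,0,0,1,-0.125,-0.068,0.13,0,0,0,1,-0.125,-0.068,0.13,0,0,0,1,-0.125,-0.068,0.16,0,0,0,1,-0.125,-0.068,0.2,0,0,0,1,-0.125,-0.068,0.24,0,0,0,1,-0.125,-0.068,0.27,0,0,0,1,-0.125,-0.068,0.281,0,0,0,1,-0.125,-0.068,0.281,0,0,0,1,-0.125,-0.068,0.281,0,0,0,0.4,-0.125,-0.068,0.281,0,0,0,0.4,-0.125,-0.068,0.281,0,0,0,0.3,-0.125,-0.068,0.281,0,0,0,0.2,-0.125,-0.068,0.281,0,0,0,0.2,-0.125,-0.068,0.281,0,0,0,0.2,-0.125,-0.068,0.281,0,0,0,0.2,-0.125,-0.068,0.281,0,0,0,0.2]'

```text
time_s: 3.4
eef_pos: [0.4329, -0.3464, 0.102]
eef_rot: [0.002, 0.707, 0.707, -0.0]
wrist_force: [-2.1, -0.2, 6.0]
opening: 0.503
grasp_force: 59.8
```

Emit:
carry_out --steps '[0,0,-0.05,0,0,0,0.2,0,0,-0.1,0,0,0,0.2,0.03,0,-0.14,0,0,0,0.2,0.07,0.01,-0.17,0,0,0,0.2,0.115,0.02,-0.19,0,0,-0.087,0.2,0.16,0.03,-0.21,0,0,-0.087,0.2,0.205,0.04,-0.22,0,0,-0.087,0.2,0.25,0.05,-0.24,0,0,-0.087,0.2,0.295,0.06,-0.25,0,0,-0.087,0.2,0.34,0.07,-0.26,0,0,-0.087,0.2,0.385,0.08,-0.27,0,0,-0.087,0.2,0.43,0.09,-0.28,0,0,-0.087,0.2,0.475,0.09,-0.29,0,0,-0.087,0.2,0.52,0.09,-0.3,0,0,-0.087,0.2,0.56,0.09,-0.3,0,0,-0.087,0.2,0.59,0.09,-0.3,0,0,-0.087,0.2,0.616,0.09,-0.3,0,0,-0.087,0.2,0.616,0.09,-0.3,0,0,-0.087,0.2,0.616,0.09,-0.3,0,0,-0.087,0.2]'

```text
time_s: 5.3
eef_pos: [0.5217, 0.271, 0.4002]
eef_rot: [0.0, 0.675, 0.738, 0.0]
wrist_force: [0.1, -0.3, 0.3]
opening: 0.501
grasp_force: 61.2
```

```bash
python3 - <<'E'
from h import *
im,o=snap("wrist","w2");print(o["eef_pos"],rot(o).as_matrix().round(3).tolist(),o["time_s"],o["q"].round(2))
E
```

```text
[0.52166358 0.27099081 0.40023534] [[-0.088, 0.996, 0.0], [0.996, 0.088, -0.0], [-0.0, 0.0, -1.0]] 5.3 [ 0.28  0.15  1.45 -0.    1.54  0.19]
```

View pics/w2.png

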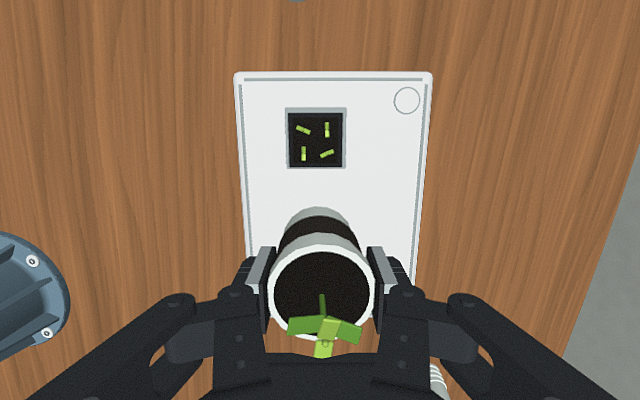

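The seedling pot is held upright. The square pot shows at (316,139), parallel to the tool, so the 5° yaw is right.

```bash
python3 - <<'E'
from h import *
im=cv2.imread("pics/w2.png");a=np.load("pics/w2.npy");o=dict(eef_pos=a[:3],eef_rot=a[3:])
hsv=cv2.cvtColor(im,cv2.COLOR_BGR2HSV)
q=np.zeros((400,640),np.uint8);q[95:180,275:360]=1
m=((hsv[...,2]<70)|((hsv[...,1]>120)))*q
c=max(cv2.findContours(m.astype(np.uint8),0,1)[0],key=cv2.contourArea);r=cv2.minAreaRect(c);b=cv2.boxPoints(r)
P=onz("wrist",b,.098,o);print(r,P.round(4).tolist(),P.mean(0),[np.linalg.norm(P[i]-P[i-1]).round(4) for i in range(4)])
for z in(.073,):
  P=onz("wrist",[(286,107),(347,107)],z,o);print(P.round(4))
P=onz("wrist",[(234,72),(432,72)],.07,o);print(P.round(4),np.linalg.norm(P[0]-P[1]),np.degrees(np.arctan2(*(P[1]-P[0])[1::-1])))
E
```

```text
((314.5, 139.5), (53.0, 53.0), 90.0) [[0.4787, 0.3331, 0.098], [0.5378, 0.3383, 0.098], [0.5442, 0.2787, 0.098], [0.4824, 0.2732, 0.098]] [0.51078756 0.3058273  0.098     ] [np.float64(0.06), np.float64(0.0593), np.float64(0.06), np.float64(0.062)]
[[0.4735 0.3392 0.073 ]
 [0.5457 0.3456 0.073 ]]
[[0.4101 0.3734 0.07  ]
 [0.6409 0.3944 0.07  ]] 0.2317199258773122 5.2045816772894735
```

Emit:
carry_out --steps '[-0.03,-0.003,0.04,0,0,0,0.2,-0.065,-0.0064,0.08,0,0,0,0.2,-0.065,-0.0064,0.12,0,0,0,0.2,-0.065,-0.0064,0.16,0,0,0,0.2,-0.065,-0.0064,0.195,0,0,0,0.2,-0.065,-0.0064,0.215,0,0,0,0.2,-0.065,-0.0064,0.222,0,0,0,0.2,-0.065,-0.0064,0.226,0,0,0,0.2,-0.065,-0.0064,0.228,0,0,0,0.2,-0.065,-0.0064,0.228,0,0,0,0.2,-0.065,-0.0064,0.228,0,0,0,0.2]'

```text
time_s: 6.45
eef_pos: [0.522, 0.2054, 0.1732]
eef_rot: [0.001, 0.676, 0.737, 0.001]
wrist_force: [0.4, -0.5, -2.4]
opening: 0.499
grasp_force: 61.2
```

Emit:
carry_out --steps '[0,0,0.001,0,0,0,0.2,0,0,0.0015,0,0,0,0.2,0,0,0.0015,0,0,0,0.55,0,0,0.0015,0,0,0,0.6,0,0,0.0015,0,0,0,0.8,0,0,0.0015,0,0,0,0.8,0,0,-0.03,0,0,0,0.8,0,0,-0.07,0,0,0,0.8,0,0,-0.12,0,0,0,0.8,0.03,0,-0.17,0,0,0,0.8,0.06,0,-0.2,0,0,0,0.8,0.06,0,-0.2,0,0,0,0.8]'

```text
time_s: 7.65
eef_pos: [0.5174, 0.2685, 0.3789]
eef_rot: [0.002, 0.675, 0.738, 0.005]
wrist_force: [1.6, -0.1, 0.0]
opening: 0.8
grasp_force: 0.0
```

```bash
python3 - <<'E'
from h import *
im,o=snap("wrist","w3");print(o["eef_pos"],rot(o).as_matrix().round(3).tolist(),o["time_s"])
E
```

```text
[0.51742693 0.26853    0.37894624] [[-0.09, 0.996, 0.011], [0.996, 0.09, 0.005], [0.004, 0.011, -1.0]] 7.65
```

View pics/w3.png

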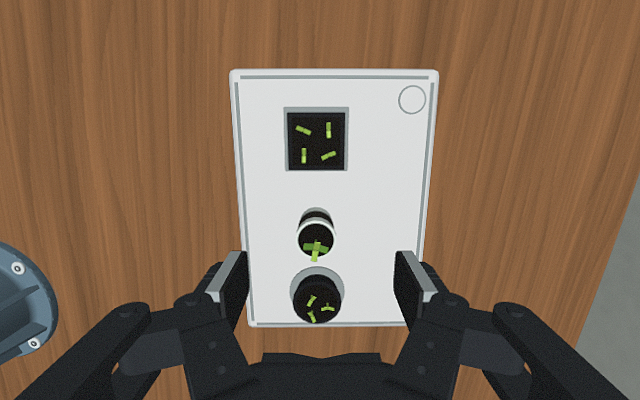

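The seedling pot stands upright between the pots, with its rim at (316,238), square pot at (316,140) and round pot at (317,298). I check this numerically.

```bash
python3 - <<'E'
from h import *
a=np.load("pics/w3.npy");o=dict(eef_pos=a[:3],eef_rot=a[3:])
im=cv2.imread("pics/w3.png");hsv=cv2.cvtColor(im,cv2.COLOR_BGR2HSV)
m=((hsv[...,2]<75)|(hsv[...,1]>120)).astype(np.uint8)
for b in((278,355,95,180),(285,350,276,330)):
    q=np.zeros_like(m);q[b[2]:b[3],b[0]:b[1]]=1;c=max(cv2.findContours(m*q,0,1)[0],key=cv2.contourArea);r=cv2.minAreaRect(c);print(r,onz("wrist",[r[0]],.098,o)[0].round(4))
print("seed",onz("wrist",[(315.8,238.5)],.128,o)[0].round(4))
for n,uv,z in (("foot",(363.5,152),.008),):
    a=np.load("pics/w1.npy");print(onz("wrist",[uv],z,dict(eef_pos=a[:3],eef_rot=a[3:])).round(4))
E
```

```text
((315.5, 141.0), (56.0, 57.0), 90.0) [0.5108 0.3059 0.098 ]
((316.5, 299.0), (46.0, 47.0), 90.0) [0.5289 0.1116 0.098 ]
seed [0.52   0.2055 0.128 ]
[[ 0.557  -0.2083  0.008 ]]
```

Emit:
carry_out --steps '[-0.05,0,0,0,0,0,0.6,-0.1,0,0,0,0,0,0.6,-0.15,0,0,0,0,0.05,0.6,-0.2,0,0,0,0,0.1,0.6,-0.25,0,0.02,0,0,0.169,0.6,-0.3,0,0.04,0,0,0.169,0.6,-0.345,-0.001,0.06,0,0,0.169,0.6,-0.39,-0.0014,0.08,0,0,0.169,0.6,-0.43,-0.0014,0.1,0,0,0.169,0.6,-0.46,-0.0014,0.122,0,0,0.169,0.6,-0.476,-0.0014,0.122,0,0,0.169,0.6,-0.476,-0.0014,0.122,0,0,0.169,0.6,-0.476,-0.0014,0.122,0,0,0.169,0.6,-0.476,-0.0014,0.122,0,0,0.169,0.6]'

```text
time_s: 9.1
eef_pos: [0.5565, -0.2079, 0.251]
eef_rot: [0.001, 0.735, 0.678, 0.0]
wrist_force: [0.1, 0.3, 0.9]
opening: 0.6
grasp_force: 0.0
```

```bash
python3 - <<'E'
from h import *
o=ctrl.get_obs();print(o["eef_pos"],rot(o).as_matrix().round(4).tolist())
Rm=rot(o).as_matrix();print((np.array([.557,-.2085,.134])-o["eef_pos"])@Rm, np.degrees(np.arctan2(Rm[1,0],Rm[0,0])))
E
```

```text
[ 0.55649553 -0.20793852  0.25098555] [[0.0804, 0.9968, 0.0013], [0.9968, -0.0804, -0.0004], [-0.0003, 0.0013, -1.0]]
[-0.00048629  0.00039236  0.11698632] 85.39015514940303
```

Well aligned over the scale; descend and grip.

Emit:
carry_out --steps '[0,0,0.04,0,0,0,0.6,0,0,0.075,0,0,0,0.6,0,0,0.1,0,0,0,0.6,0,0,0.116,0,0,0,0.6,0,0,0.116,0,0,0,0.6,0,0,0.116,0,0,0,0.3,0,0,0.116,0,0,0,0.2,0,0,0.116,0,0,0,0.1,0,0,0.116,0,0,0,0,0,0,0.116,0,0,0,0,0,0,0.116,0,0,0,0,0,0,0.116,0,0,0,0,0,0,0.116,0,0,0,0]'

```text
time_s: 10.4
eef_pos: [0.5572, -0.2098, 0.1358]
eef_rot: [0.002, 0.736, 0.678, 0.001]
wrist_force: [0.3, 0.6, 6.4]
opening: 0.109
grasp_force: 59.5
```

Emit:
carry_out --steps '[0,0,-0.04,0,0,0,0,0,0,-0.09,0,0,0,0,0,0,-0.13,0,0,0,0,0.03,0,-0.165,0,0,0,0,0.065,0,-0.195,0,0,0,0,0.105,-0.002,-0.22,0,0,-0.05,0,0.15,-0.004,-0.226,0,0,-0.1,0,0.195,-0.006,-0.226,0,0,-0.169,0,0.24,-0.008,-0.226,0,0,-0.169,0,0.285,-0.0108,-0.226,0,0,-0.169,0,0.33,-0.0108,-0.226,0,0,-0.169,0,0.37,-0.0108,-0.226,0,0,-0.169,0,0.4,-0.0108,-0.226,0,0,-0.169,0,0.42,-0.0108,-0.226,0,0,-0.169,0,0.42,-0.0108,-0.226,0,0,-0.169,0,0.42,-0.0108,-0.226,0,0,-0.169,0,0.42,-0.0108,-0.226,0,0,-0.169,0]'

```text
time_s: 12.1
eef_pos: [0.5797, 0.2092, 0.3597]
eef_rot: [0.0, 0.676, 0.737, -0.0]
wrist_force: [-0.1, -1.0, -1.5]
opening: 0.108
grasp_force: 59.1
```

```bash
python3 - <<'E'
from h import *
im,o=snap("wrist","w4");print(o["eef_pos"])
Rm=rot(o).as_matrix();print(Rm.round(3).tolist(),(np.array([.580,.2105,.2055])-o["eef_pos"])@Rm, np.degrees(np.arctan2(Rm[1,0],Rm[0,0])),o["opening"])
E
```

```text
[0.57969827 0.20921075 0.35973628]
[[-0.086, 0.996, -0.0], [0.996, 0.086, -0.001], [-0.001, -0.0, -1.0]] [0.00133587 0.00048197 0.15423542] 94.93245610635644 0.10771695270540442
```

View pics/w4.png

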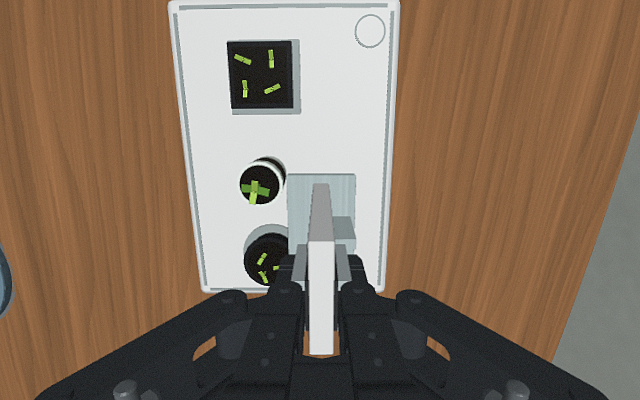

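The scale is held squarely over the spot behind the seedling pot (260,183). Lowering it now.

Emit:
carry_out --steps '[0.001,0,0.04,0,0,0,0,0.001,0,0.08,0,0,0,0,0.001,0,0.115,0,0,0,0,0.001,0,0.138,0,0,0,0,0.001,0,0.148,0,0,0,0,0.001,0,0.152,0,0,0,0,0.001,0,0.154,0,0,0,0,0.001,0,0.154,0,0,0,0,0.001,0,0.155,0,0,0,0,0.001,0,0.155,0,0,0,0]'

```text
time_s: 13.15
eef_pos: [0.5801, 0.2114, 0.2059]
eef_rot: [0.001, 0.676, 0.737, 0.001]
wrist_force: [0.1, -0.6, -2.2]
opening: 0.112
grasp_force: 59.0
```

Emit:
carry_out --steps '[0,0,0.001,0,0,0,0,0,0,0.0015,0,0,0,0,0,0,0.0015,0,0,0,0.15,0,0,0.0015,0,0,0,0.25,0,0,0.0015,0,0,0,0.4,0,0,0.0015,0,0,0,0.4,0,0,-0.02,0,0,0,0.4,0,0,-0.06,0,0,0,0.4,0,0,-0.11,0,0,0,0.4,0.04,-0.02,-0.15,0,0,0,0.7,0.07,-0.04,-0.15,0,0,0,0.8,0.07,-0.04,-0.15,0,0,0,0.8,0.07,-0.04,-0.15,0,0,0,0.8]'

```text
time_s: 14.45
eef_pos: [0.5332, 0.2782, 0.355]
eef_rot: [0.0, 0.675, 0.738, 0.0]
wrist_force: [0.4, -0.5, -0.5]
opening: 0.805
grasp_force: 0.0
```

```bash
python3 - <<'E'
from h import *
im,o=snap("wrist","w5");print(o["eef_pos"])
Rm=rot(o).as_matrix();print(Rm.round(3).tolist())
print("to round cover",(np.array([.4195,-.2155,.25])-o["eef_pos"])@Rm)
E
```

```text
[0.5332037  0.27815855 0.35499728]
[[-0.089, 0.996, 0.001], [0.996, 0.089, -0.0], [-0.0, 0.001, -1.0]]
to round cover [-0.48155434 -0.15722663  0.10505675]
```

View pics/w5.png

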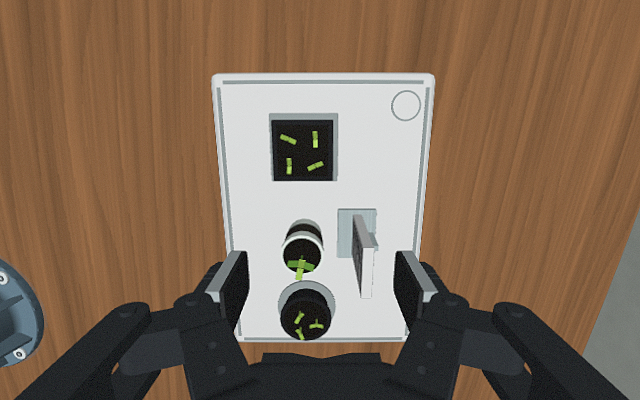

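The scale stands squarely behind the seedling pot, foot at (357,232), face to the front. Now the round cover.

Emit:
carry_out --steps '[-0.047,-0.015,0,0,0,0,0.6,-0.095,-0.03,0,0,0,0,0.6,-0.14,-0.045,0,0,0,0,0.6,-0.19,-0.06,0,0,0,0,0.6,-0.235,-0.075,0.01,0,0,0,0.6,-0.28,-0.09,0.025,0,0,0,0.6,-0.325,-0.105,0.045,0,0,0,0.6,-0.37,-0.12,0.065,0,0,0,0.6,-0.415,-0.135,0.085,0,0,0,0.6,-0.455,-0.15,0.105,0,0,0,0.6,-0.4815,-0.157,0.125,0,0,0,0.6,-0.4815,-0.157,0.135,0,0,0,0.6,-0.4815,-0.157,0.135,0,0,0,0.6,-0.4815,-0.157,0.135,0,0,0,0.6]'

```text
time_s: 15.9
eef_pos: [0.419, -0.2155, 0.2197]
eef_rot: [-0.001, 0.676, 0.737, 0.0]
wrist_force: [0.6, -0.5, 0.3]
opening: 0.6
grasp_force: 0.0
```

```bash
python3 - <<'E'
from h import *
im,o=snap("wrist","w6");print(o["eef_pos"])
Rm=rot(o).as_matrix();print(Rm.round(3).tolist())
print("to round cover",(np.array([.4195,-.2155,.112])-o["eef_pos"])@Rm, proj("wrist",[[.4195,-.2155,.06]],o))
E
```

```text
[ 0.41898405 -0.21551456  0.2196792 ]
[[-0.087, 0.996, -0.001], [0.996, 0.087, 0.001], [0.001, -0.001, -1.0]]
to round cover [-0.00014505  0.00059494  0.1076787 ] [[322.48793087 207.14164167]]
```

View pics/w6.png

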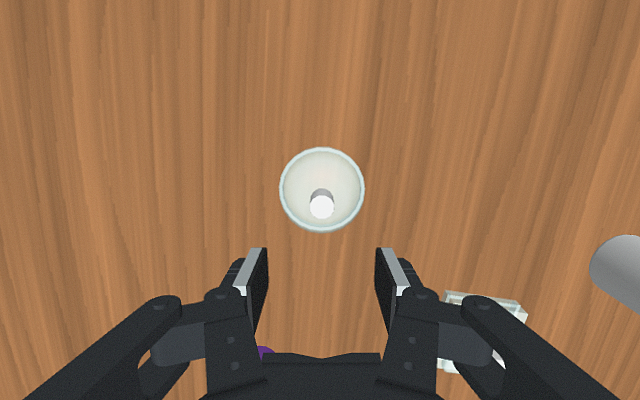

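Knob seen at (321,207), predicted (322,207), so it is aligned.

Emit:
carry_out --steps '[0,0,0.04,0,0,0,0.6,0,0,0.075,0,0,0,0.6,0,0,0.095,0,0,0,0.6,0,0,0.107,0,0,0,0.6,0,0,0.107,0,0,0,0.4,0,0,0.107,0,0,0,0.3,0,0,0.107,0,0,0,0.2,0,0,0.107,0,0,0,0.1,0,0,0.107,0,0,0,0.05,0,0,0.107,0,0,0,0.05,0,0,0.107,0,0,0,0.05]'

```text
time_s: 17.05
eef_pos: [0.4202, -0.2164, 0.1146]
eef_rot: [0.002, 0.676, 0.737, 0.0]
wrist_force: [0.3, 1.9, 6.0]
opening: 0.185
grasp_force: 58.6
```

Emit:
carry_out --steps '[0,0,-0.02,0,0,0,0.05,0,0,-0.06,0,0,0,0.05,0,0,-0.1,0,0,0,0.05,0.02,0.009,-0.14,0,0,0,0.05,0.05,0.022,-0.175,0,0,0,0.05,0.085,0.038,-0.205,0,0,0,0.05,0.125,0.056,-0.22,0,0,0,0.05,0.17,0.076,-0.22,0,0,0,0.05,0.21,0.094,-0.22,0,0,0,0.05,0.25,0.111,-0.22,0,0,0,0.05,0.28,0.125,-0.22,0,0,0,0.05,0.3,0.134,-0.22,0,0,0,0.05,0.3115,0.1387,-0.22,0,0,0,0.05,0.3115,0.1387,-0.22,0,0,0,0.05,0.3115,0.1387,-0.22,0,0,0,0.05]'

```text
time_s: 18.55
eef_pos: [0.5301, 0.1059, 0.333]
eef_rot: [0.0, 0.676, 0.737, -0.0]
wrist_force: [1.1, -0.7, -0.5]
opening: 0.178
grasp_force: 58.7
```

```bash
python3 - <<'E'
from h import *
im,o=snap("wrist","w7");print(o["eef_pos"],o["opening"],o["grasp_force"],o["time_s"])
Rm=rot(o).as_matrix();print(Rm.round(3).tolist())
print("to round pot",(np.array([.530,.107,.2046])-o["eef_pos"])@Rm)
t,_=snap("top","t1"); 
m=cv2.resize(t[160:262,205:340],None,fx=2.9,fy=2.9,interpolation=2);v=np.zeros((400,800,3),np.uint8);v[:,:400]=im[:,120:520];h,w=m.shape[:2];v[:h,400:400+w]=m[:400,:400];cv2.imwrite("pics/v7.png",v)
E
```

```text
[0.53005244 0.10591355 0.33298066] 0.17785644056375072 58.69109630584717 18.55
[[-0.087, 0.996, -0.0], [0.996, 0.087, -0.001], [-0.001, -0.0, -1.0]]
to round pot [1.15653813e-03 6.28251432e-05 1.28380043e-01]
```

View pics/v7.png

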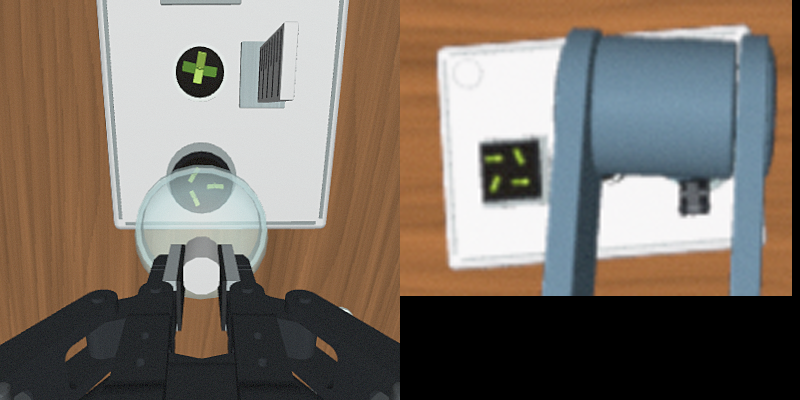

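```bash
python3 - <<'E'
from h import *
a=np.load("pics/w7.npy");o=dict(eef_pos=a[:3],eef_rot=a[3:]);Rm=rot(o).as_matrix();t=a[:3]
W=lambda p:t+Rm@np.array(p)
print("knob top axis",proj("wrist",[W([0,0,.0546])],o))
th=np.linspace(0,6.28,40)
for r,z in((.039,.1146),):
    P=proj("wrist",[W([r*np.cos(s),r*np.sin(s),z]) for s in th],o);print("skirt bbox",P.min(0),P.max(0))
E
```

```text
knob top axis [[322.25833301 278.33438751]]
skirt bbox [258.44795453 165.69970755] [385.19529213 284.54743671]
```

Knob axis predicted at (322,278), seen at (323,275), and the skirt outline has the same shape as when it stood on the table. So the cover is held level and centred, and I lower it.

Emit:
carry_out --steps '[0.001,0,0.04,0,0,0,0.05,0.001,0,0.08,0,0,0,0.05,0.001,0,0.1,0,0,0,0.05,0.001,0,0.11,0,0,0,0.05,0.001,0,0.116,0,0,0,0.05,0.001,0,0.12,0,0,0,0.05,0.001,0,0.123,0,0,0,0.05,0.001,0,0.126,0,0,0,0.05,0.001,0,0.128,0,0,0,0.05,0.001,0,0.129,0,0,0,0.05,0.001,0,0.129,0,0,0,0.05]'

```text
time_s: 19.75
eef_pos: [0.5304, 0.1076, 0.2046]
eef_rot: [0.0, 0.676, 0.737, 0.0]
wrist_force: [-1.8, -0.7, 4.2]
opening: 0.179
grasp_force: 59.3
```

Emit:
carry_out --steps '[0,0,0.0005,0,0,0,0.2,0,0,0.0005,0,0,0,0.35,0,0,0.0005,0,0,0,0.5,0,0,0.0005,0,0,0,0.5,0,0,-0.03,0,0,0,0.5,0,0,-0.07,0,0,0,0.5,0.03,0,-0.11,0,0,0,0.5,0.07,0,-0.14,0,0,0,0.5,0.11,0,-0.16,0,0,0,0.5,0.11,0,-0.16,0,0,0,0.5,0.11,0,-0.16,0,0,0,0.5]'

```text
time_s: 20.85
eef_pos: [0.5204, 0.2178, 0.364]
eef_rot: [0.0, 0.675, 0.738, 0.0]
wrist_force: [0.3, -0.9, -1.3]
opening: 0.501
grasp_force: 0.0
```

```bash
python3 - <<'E'
from h import *
im,o=snap("wrist","w8");print(o["eef_pos"])
Rm=rot(o).as_matrix();print(Rm.round(3).tolist())
print("to square cover",(np.array([.590,-.3525,.22])-o["eef_pos"])@Rm)
c,s=np.cos,np.sin
th=np.linspace(0,6.28,60)
for r,z in((.0385,.098),(.0095,.15)):
    P=proj("wrist",[[.530+r*c(q),.107+r*s(q),z] for q in th],o);cv2.polylines(im,[P.astype(np.int32)],True,(0,0,255),1)
cv2.imwrite("pics/w8a.png",cv2.resize(im[60:360,190:490],None,fx=2,fy=2))
E
```

```text
[0.52042062 0.2178482  0.36399095]
[[-0.089, 0.996, 0.001], [0.996, 0.089, -0.0], [-0.0, 0.001, -1.0]]
to square cover [-0.57423443  0.01840505  0.14417983]
```

View pics/w8a.png

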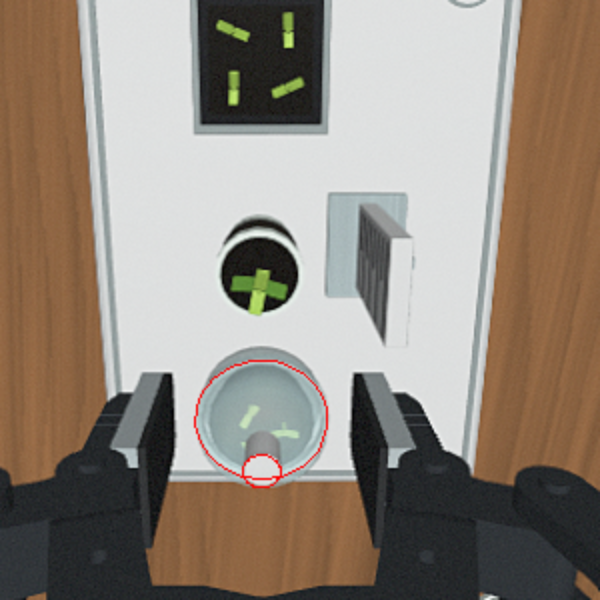

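The round cover's knob lies on the drawn prediction, so it is seated. Now the square cover.

Emit:
carry_out --steps '[-0.05,0,0,0,0,0,0.6,-0.1,0,0,0,0,0.03,0.6,-0.15,0.003,0,0,0,0.09,0.6,-0.2,0.006,0,0,0,0.174,0.6,-0.25,0.008,0,0,0,0.174,0.6,-0.3,0.01,0,0,0,0.174,0.6,-0.35,0.012,0.02,0,0,0.174,0.6,-0.395,0.014,0.04,0,0,0.174,0.6,-0.44,0.016,0.06,0,0,0.174,0.6,-0.485,0.018,0.08,0,0,0.174,0.6,-0.525,0.0184,0.1,0,0,0.174,0.6,-0.555,0.0184,0.125,0,0,0.174,0.6,-0.574,0.0184,0.144,0,0,0.174,0.6,-0.574,0.0184,0.144,0,0,0.174,0.6,-0.574,0.0184,0.144,0,0,0.174,0.6,-0.574,0.0184,0.144,0,0,0.174,0.6]'

```text
time_s: 22.5
eef_pos: [0.5887, -0.3528, 0.2207]
eef_rot: [0.0, 0.737, 0.676, 0.0]
wrist_force: [-0.4, -0.9, -0.6]
opening: 0.603
grasp_force: 0.0
```

```bash
python3 - <<'E'
from h import *
im,o=snap("wrist","w9");print(o["eef_pos"])
Rm=rot(o).as_matrix();print(Rm.round(3).tolist(),np.degrees(np.arctan2(Rm[1,0],Rm[0,0])))
k=np.array([.590,-.3525]);print((np.array([*k,.112])-o["eef_pos"])@Rm)
a=np.radians(-5);M=np.array([[np.cos(a),-np.sin(a)],[np.sin(a),np.cos(a)]])
for h,z in((.0395,.0),(.0095,.06)):
    P=proj("wrist",[[*(k+M@np.array(q)*h),z] for q in((1,1),(1,-1),(-1,-1),(-1,1))],o);cv2.polylines(im,[np.round(P).astype(np.int32)],True,(0,0,255),1)
cv2.imwrite("pics/w9a.png",cv2.resize(im[110:310,170:470],None,fx=2.6,fy=2.6,interpolation=2))
E
```

```text
[ 0.58872774 -0.35279452  0.22065695]
[[0.087, 0.996, 0.001], [0.996, -0.087, -0.0], [-0.0, 0.001, -1.0]] 85.0141699182548
[0.00041461 0.0011836  0.10865756]
```

View pics/w9a.png

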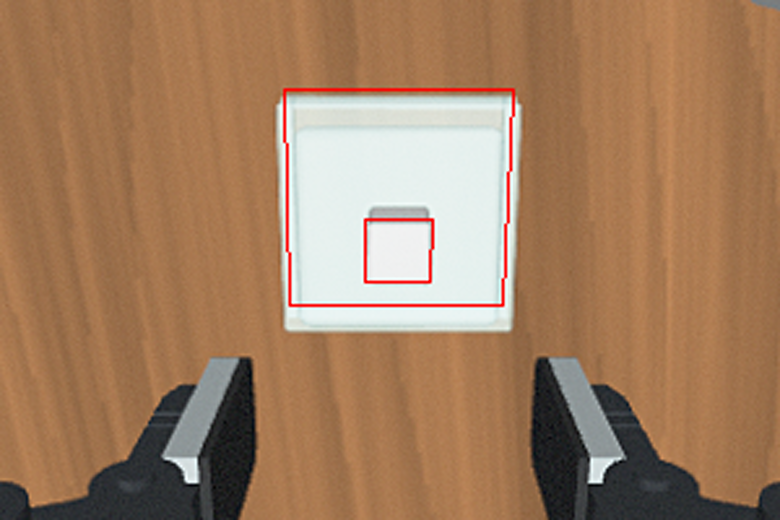

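The knob and skirt match the drawn prediction and the yaw is right. Grip.

Emit:
carry_out --steps '[0,0.001,0.04,0,0,0,0.6,0,0.001,0.075,0,0,0,0.6,0,0.001,0.095,0,0,0,0.6,0,0.001,0.107,0,0,0,0.6,0,0.001,0.107,0,0,0,0.4,0,0.001,0.107,0,0,0,0.3,0,0.001,0.107,0,0,0,0.2,0,0.001,0.107,0,0,0,0.1,0,0.001,0.107,0,0,0,0.05,0,0.001,0.107,0,0,0,0.05,0,0.001,0.107,0,0,0,0.05]'

```text
time_s: 23.65
eef_pos: [0.591, -0.3539, 0.1154]
eef_rot: [0.002, 0.737, 0.676, 0.0]
wrist_force: [-0.3, 1.1, 6.2]
opening: 0.204
grasp_force: 59.5
```

Emit:
carry_out --steps '[0,0,-0.02,0,0,0,0.05,0,0,-0.06,0,0,0,0.05,0,0,-0.1,0,0,0,0.05,0.03,-0.006,-0.135,0,0,0,0.05,0.065,-0.013,-0.165,0,0,0,0.05,0.105,-0.021,-0.195,0,0,0,0.05,0.145,-0.03,-0.22,0,0,-0.04,0.05,0.19,-0.039,-0.24,0,0,-0.08,0.05,0.235,-0.049,-0.245,0,0,-0.12,0.05,0.28,-0.058,-0.245,0,0,-0.177,0.05,0.325,-0.067,-0.245,0,0,-0.177,0.05,0.37,-0.077,-0.245,0,0,-0.177,0.05,0.415,-0.086,-0.245,0,0,-0.177,0.05,0.46,-0.095,-0.245,0,0,-0.177,0.05,0.505,-0.105,-0.245,0,0,-0.177,0.05,0.55,-0.114,-0.245,0,0,-0.177,0.05,0.59,-0.122,-0.245,0,0,-0.177,0.05,0.625,-0.13,-0.245,0,0,-0.177,0.05,0.649,-0.1345,-0.245,0,0,-0.177,0.05,0.649,-0.1345,-0.245,0,0,-0.177,0.05]'

```text
time_s: 25.65
eef_pos: [0.5112, 0.3078, 0.3582]
eef_rot: [-0.0, 0.673, 0.739, 0.0]
wrist_force: [0.5, -0.6, -0.1]
opening: 0.2
grasp_force: 58.8
```

```bash
python3 - <<'E'
from h import *
im,o=snap("wrist","w10");print(o["eef_pos"],o["opening"],o["grasp_force"],o["time_s"])
Rm=rot(o).as_matrix();print(Rm.round(3).tolist(),np.degrees(np.arctan2(Rm[1,0],Rm[0,0])))
print("to square pot",(np.array([.512,.3055,.2046])-o["eef_pos"])@Rm,proj("wrist",[o["eef_pos"]+Rm@[0,0,.0554]],o))
cv2.imwrite("pics/w10a.png",im[:,100:540])
E
```

```text
[0.51118184 0.30782712 0.35820318] 0.2003675220448201 58.793787360191345 25.65
[[-0.094, 0.996, 0.0], [0.996, 0.094, 0.001], [0.001, 0.0, -1.0]] 95.37600644732905
to square pot [-0.00254519  0.00053172  0.15360098] [[322.26496696 277.41603422]]
```

View pics/w10a.png

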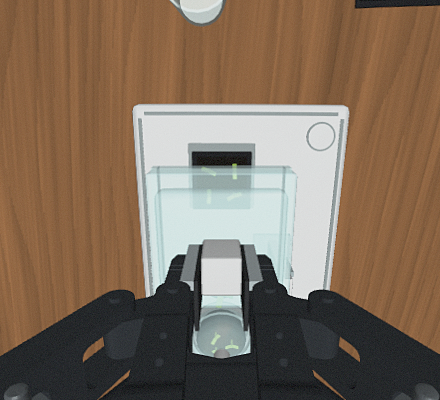

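The square cover is held level and parallel to the pot, whose rim lies at about (222,180) behind it. Lowering.

Emit:
carry_out --steps '[-0.002,0,0.04,0,0,0,0.05,-0.002,0,0.08,0,0,0,0.05,-0.002,0,0.11,0,0,0,0.05,-0.002,0,0.13,0,0,0,0.05,-0.002,0,0.138,0,0,0,0.05,-0.002,0,0.143,0,0,0,0.05,-0.002,0,0.147,0,0,0,0.05,-0.002,0,0.15,0,0,0,0.05,-0.002,0,0.152,0,0,0,0.05,-0.002,0,0.1535,0,0,0,0.05,-0.002,0,0.154,0,0,0,0.05]'

```text
time_s: 26.8
eef_pos: [0.5127, 0.3033, 0.2053]
eef_rot: [0.0, 0.674, 0.738, 0.0]
wrist_force: [-3.7, -1.8, 7.9]
opening: 0.208
grasp_force: 59.9
```

Emit:
carry_out --steps '[0,0,0,0,0,0,0.2,0,0,0,0,0,0,0.35,0,0,0,0,0,0,0.5,0,0,0,0,0,0,0.5,0,0,-0.03,0,0,0,0.5,0,0,-0.07,0,0,0,0.5,0,0,-0.11,0,0,0,0.5,0.03,0,-0.15,0,0,0,0.5,0.05,0,-0.18,0,0,0,0.5,0.05,0,-0.2,0,0,0,0.5,0.05,0,-0.2,0,0,0,0.5,0.05,0,-0.2,0,0,0,0.5]'

```text
time_s: 28.0
eef_pos: [0.5078, 0.3527, 0.4031]
eef_rot: [-0.0, 0.675, 0.738, -0.0]
wrist_force: [-0.0, -0.5, -2.0]
opening: 0.501
grasp_force: 0.0
```

```bash
python3 - <<'E'
from h import *
im,o=snap("wrist","w11");print(o["eef_pos"],o["wrist_force"])
hsv=cv2.cvtColor(im,cv2.COLOR_BGR2HSV)
for n,p in(("sq",(.512,.3055,.15)),("seed rim",(.52,.2055,.128)),("rd",(.53,.107,.15))):
    print(n,proj("wrist",[p],o).round(1))
# square knob: grey side + white top
u,v=proj("wrist",[(.512,.3055,.15)],o)[0].astype(int)
g=hsv[v-26:v+27,u-26:u+27,2];s=hsv[v-26:v+27,u-26:u+27,1]
print(g[::4,::4]);print(s[::4,::4])
E
```

```text
[0.50777807 0.35267128 0.40307678] [-0.03521242 -0.52938568 -2.03009242]
sq [[321.4 223.2]]
seed rim [[320.5 293.8]]
rd [[321.3 371.8]]
[[225 222 223 221 223 224 223 223 223 234 223 225 223 232]
 [228 225 225 234 234 226 224 222 221 234 223 222 224 233]
 [227 225 223 223 221 227 222 223 224 235 222 223 225 233]
 [226 225 222 223 223 223 225 224 223 224 221 224 224 233]
 [226 223 223 223 225 152 157 158 158 229 223 222 223 232]
 [227 223 223 223 236 208 207 206 206 214 223 223 225 233]
 [227 224 223 222 232 230 229 229 229 222 234 222 224 232]
 [228 224 223 221 236 229 228 228 227 211 224 222 223 231]
 [228 226 224 224 228 230 227 227 226 210 223 224 223 233]
 [233 236 236 235 236 220 218 219 217 237 237 237 235 235]
 [219 226 225 225 225 226 226 225 225 225 224 225 226 224]
 [230 237 237 236 236 236 237 236 237 236 236 236 236 234]
 [222 220 221 222 223 221 224 221 223 220 220 222 223 220]
 [229 227 229 226 228 228 228 227 227 228 228 230 227 228]]
[[22 25 24 24 24 23 24 21 24 20 22 24 24 19]
 [20 20 23 19 20 23 25 23 24 20 23 26 22 18]
 [22 23 22 25 23 24 22 23 23 20 24 22 23 16]
 [21 25 24 26 23 24 23 25 25 23 24 22 23 18]
 [24 25 23 24 23  2  3  0  5 24 23 24 24 18]
 [21 29 25 27 22  1  5  4  4 36 25 26 25 19]
 [22 25 26 24 22  0  2  2  3 32 21 25 25 19]
 [22 28 27 25 19  1  1  1  2 35 26 24 26 19]
 [20 24 25 26 25  1  2  2  2 38 25 23 26 18]
 [19 16 18 17 16 16 14 14 16 16 15 18 16 16]
 [30 24 22 25 23 23 24 22 26 25 24 25 23 24]
 [19 16 16 16 16 15 17 15 16 17 17 17 17 17]
 [ 7  6  7  7  7  8  7  7  7  7  6  7  8  8]
 [ 4  1  2  1  1  0  2  1  1  3  2  2  2  3]]
```

```bash
python3 - <<'E'
from h import *
a=np.load("pics/w11.npy");o=dict(eef_pos=a[:3],eef_rot=a[3:]);im=cv2.imread("pics/w11.png")
def blob(im,uv,r,lo):
    hsv=cv2.cvtColor(im,cv2.COLOR_BGR2HSV);u,v=np.round(uv).astype(int)
    m=np.zeros((400,640),np.uint8);sl=np.s_[v-r:v+r+1,u-r:u+r+1];m[sl]=(hsv[sl][...,1]<10)&(hsv[sl][...,2]>lo)
    n,l,st,c=cv2.connectedComponentsWithStats(m,connectivity=4);k=1+np.argmax(st[1:,4]);return c[k],st[k]
uv,st=blob(im,(321,224),16,214);p=onz("wrist",[uv],.15,o)[0];print("sq knob",uv.round(1),st,p.round(4),"width",st[2]*(o["eef_pos"][2]+.07-.15)/321)
sc,_=snap("scene","s1")
for n,q in(("sq",(.512,.3055,.15)),("rd",(.53,.107,.15))):
    w=proj("scene",[q])[0];print(n,w.round(1))
    try:
        c,st=blob(sc,w,8,185);print(c.round(1),st,onz("scene",[c],.148)[0].round(4))
    except Exception as e: print(e)
E
```

```text
sq knob [321.5 225. ] [314 218  16  15 239] [0.5122 0.3035 0.15  ] width 0.016103515301580964
sq [351.3 149.6]
[350.1 150.2] [347 149   7   4  18] [0.5095 0.3021 0.148 ]
rd [317.7 180.8]
[318.1 177.7] [310 173  17  12 170] [0.5197 0.1207 0.148 ]
```

```bash
python3 -c "
from bench import ctrl
print(ctrl.hand_in())"
```

```text
the job is handed in; nothing more can be done
None
```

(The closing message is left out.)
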